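# Open the flask incubator and hold the clip of the bare flask back

### The arm

A 6-joint arm with a two-finger parallel gripper is mounted at the origin on the work surface; the furniture and walls round the work are solid. World frame = base frame: x ahead of the robot, y to its left, z up, the work surface at z = 0. Lengths are in m, angles in rad, forces in N, time in s.
With the tool pointing down it reaches from about 0.275 to 0.75 m from the base axis. Payload 10.2 kg.
Tool frame: the origin (TCP) lies between the finger pads; the fingertips stand 11 mm ahead of it and the grasp point (between the pads) lies 8 mm behind it; z points along the fingers, y is the line along which they close (so a half turn about z gives the same grasp; the last joint's range is limited). The gripper opens to 88 mm and grips with 3 to 60 N. Pads are 18 mm wide; open, the fingers measure 123 mm over their backs; the gripper's body (75 mm by 187 mm) begins 45 mm behind the grasp point.
Start: joints at [-1.506, 0.313, 1.498, -0, 1.331, -0.223], TCP at [0.149, -0.503, 0.25] pointing down, gripper open.
Joint ranges: [-2.94, 2.94], [-0.97, 2.17], [0.19, 2.56], [-1.23, 4.37], [0.02, 3.11], [-2.88, 2.88]. Speed limits (rad/s): [2.39, 2.39, 3.01, 3.14, 3.14, 3.14].

### API

Orientations are given as a unit quaternion [x, y, z, w].
In Python, from workcell import env, optics, workorder, models gives the robot as it stands. The module is installed in compiled form; this text tells all that it offers.
- The arm moves only by the tool servo_tool, never from a script. Its argument "deltas" is a list of rows, each a list of 2 entries, a list of its own where there are three numbers: the shift along the world's x, y, z in mm, then the turn about the world's z in rad. A call has exactly 8 rows; each row is the pose to reach, as a shift and turn from the pose commanded when the call began; what a row does not reach only later rows make up. A row lasts 1/12 s, in which the tool goes at most 41.7 mm and 7.16 degrees, less where a joint would pass 70% of its speed; a pose out of reach is approached as far as the arm can. A call with a gripper value outside its range is refused whole. "fingers" is the closure, from -1 (fully open) to 1 (shut), set as the call begins (left out, the last holds). The fingers move at their own pace and stop on an object; "squeeze" is the grip in N (left out, the last holds). Time passes only in rows, so rows that repeat a pose let the fingers close, or fill a call up. It gives the time, the measured TCP pose, the force, the opening and the grip force at its end, in the units of the state.
- env.get_state(): the state, without advancing time (a new reading comes with each control period).
- optics.snapshot(name): name is "scene" or "top"; returns the picture (480x640x3 uint8, red, green, blue); there is no depth.
- optics.get_calibration(name): a dict with "camera_matrix" (3x3 intrinsics, pixels), "xyz" and "orientation" of the camera in the world. Camera axes: x right, y down, z forward; pixel columns grow to the right and rows downward; lengths in m; the calibration is good to about 2 mm. A picture is of the moment at which its call begins. get_calibration takes no time and is no camera call.
- workorder.sign_off(): hands the job in; it is judged then, once.
Trained networks look in the newest picture that a camera, given by its name, has taken for a name from the list of things; names that differ only in an ending like _2 or _b are one class to them, and where a whole thing is asked for, a point or a joint stands for the part that bears it (a point fixed in the world has none). Each returns a list of dicts, best first, with "p" (0 to 1); they miss things now and then, are a little off and sometimes report something else, mostly with a low value. They report only what shows in the picture. A call takes as long as a camera call.
- models.regions_of(camera, target): "region" (480x640 bool, what is visible of it).
- models.pinpoint(camera, target): "at" ([x, y, z] in m, in world coordinates, good to about 4 mm: a listed point, or the origin of a listed thing).
The state is a dict: "time": time; "q": joint angles; "qd": joint speeds; "joint_torque": joint torques, N m; "tcp_pos": TCP position; "orientation": TCP orientation; "wrist_force": force on the tool from outside, world axes, zero at the start; "wrist_torque": the same for the moment, N m; "width": opening from 0.0 (shut) to 1.0 (fully open); "finger_force": force on a finger pad.
Only numpy, scipy, OpenCV 4.12 (cv2) and the standard library are available. Lean on these libraries where they do the work, as an engineer would, in place of code of your own. Each camera call takes 0.05 s, during which the arm holds its last target. There are 200 camera calls.

### The job

Pull the tray of the small white flask incubator out by its handle all the way to its stop. Then take the finger peg of the spring clip that sits over the bare glass flask (not the foil-wrapped one), swing the clip forward against its spring to its end stop, and finish holding it there with the gripper, so that a colleague can lift the flask out. Leave the other clip at rest, keep both flasks standing in their cups, and do not disturb the other things on the bench.

Things in the scene. Friction and masses are not known exactly. Their poses are not given: they have to be found in the camera images.
- incubator: White box-shaped benchtop flask incubator, fixed to the worktop, 260 mm deep (its x) by 290 mm wide (its y), 202 mm high; origin at the centre of its underside; z up. The tray slides out of it along its -x. The tray's front panel covers that whole face.
- tray (a joint): How far the tray is out, in m: 0 = shut, 0.20 = at its stop. The tray is a low tray behind a full-height front panel 14 mm thick (top edge 200 mm above the worktop); friction about 2.5 N, it stays where it is left.
- tray_handle (a point): Middle of the straight steel bar handle on the front panel, 172 mm above the worktop, 50 mm in front of the panel's face; the bar is level, along the incubator's y, 10 mm thick and 120 mm long. Moves with the tray.
- clip_a (a joint): Spring clip arm over cup a: flat steel bar (11 mm wide, 8 mm thick, top face 142 mm above the worktop) on an upright pivot between the two cups. Value in rad: 0 = at rest, pointing away from the tray's middle with its pad over the cup; grows to 1.0 at its end stop as the free end swings towards the tray's front panel (anticlockwise seen from above). A spring always pulls it back to 0: about 4 N at the peg at rest, 7.5 N at the stop.
- clip_b (a joint): Spring clip arm over cup b: flat steel bar (11 mm wide, 8 mm thick, top face 142 mm above the worktop) on an upright pivot between the two cups. Value in rad: 0 = at rest, pointing away from the tray's middle with its pad over the cup; grows to 1.0 at its end stop as the free end swings towards the tray's front panel (clockwise seen from above). A spring always pulls it back to 0: about 4 N at the peg at rest, 7.5 N at the stop.
- clip_a_peg (a point): Round upright black finger peg on the free end of clip a, 12 mm across, from 142 to 184 mm above the worktop; the point is on its axis at 165 mm height, moves with the clip and lies 70 mm from the pivot axis. Free on all sides above the clip once the tray is out; the inside of the front panel is then at least 60 mm from the peg's axis.
- clip_b_peg (a point): Round upright black finger peg on the free end of clip b, 12 mm across, from 142 to 184 mm above the worktop; the point is on its axis at 165 mm height, moves with the clip and lies 70 mm from the pivot axis. Free on all sides above the clip once the tray is out; the inside of the front panel is then at least 60 mm from the peg's axis.
- clip_a_hinge (a point): Point on the upright pivot axis of clip a, 165 mm above the worktop; moves with the tray.
- clip_b_hinge (a point): Point on the upright pivot axis of clip b, 165 mm above the worktop; moves with the tray.
- cup_a_floor (a point): Centre of the floor of cup a (the one at the incubator's +y side of the tray), 22 mm above the worktop; ring rim 62 mm inside, 72 mm outside, 12 mm high. Moves with the tray.
- cup_b_floor (a point): Centre of the floor of cup b (the one at the incubator's -y side of the tray), 22 mm above the worktop; ring rim 62 mm inside, 72 mm outside, 12 mm high. Moves with the tray.
- bare_flask: Small bare glass conical flask with pale amber broth, 52 mm wide, 85 mm high, loose, standing in one of the two cups (either one); origin at the centre of its underside.
- foil_flask: Flask wrapped in crumpled aluminium foil, about 58 mm wide, 108 mm high, loose, standing in the other cup; origin at the centre of its underside.
- burner: Bystander: small gas burner with an upright tube on a flat foot, 81 x 145 mm, 142 mm high, on the far right of the worktop; origin at the centre of its underside.
- tips: Bystander: closed pipette tip box with a clear lid, 92 x 122 mm, 77 mm high, on the worktop at the right; origin at the centre of its underside.

How it is judged:
On the way, in this order (a step that is already met when the one before it is completed fails the run):
1. the tray is out at its stop, both clips at rest (value of joint tray above 0.188 m and value of joint each of clip_a, clip_b below 0.1 rad), for 0.2 s.
2. the clip over the bare flask is swung to its end stop (((horizontal distance between bare_flask and cup_a_floor below 0.015 m and horizontal distance between foil_flask and cup_b_floor below 0.015 m and value of joint clip_a above 0.94 rad and velocity of joint clip_a between -0.05 and 0.05 rad/s and contact force between the fingers and clip_a above 2 N and value of joint clip_b below 0.1 rad) or (horizontal distance between bare_flask and cup_b_floor below 0.015 m and horizontal distance between foil_flask and cup_a_floor below 0.015 m and value of joint clip_b above 0.94 rad and velocity of joint clip_b between -0.05 and 0.05 rad/s and contact force between the fingers and clip_b above 2 N and value of joint clip_a below 0.1 rad))), for 0.2 s.
At the end, for the whole second after the job is handed in: Tray within 12 mm of its stop; the clip over the bare flask within 0.06 rad of its stop (0.94 or more), still, pressed by the fingers with over 2 N; the other clip under 0.1 rad; both flasks upright (0.2 rad), within 15 mm of their cup centres (value of joint tray above 0.188 m and ((horizontal distance between bare_flask and cup_a_floor below 0.015 m and horizontal distance between foil_flask and cup_b_floor below 0.015 m and value of joint clip_a above 0.94 rad and velocity of joint clip_a between -0.05 and 0.05 rad/s and contact force between the fingers and clip_a above 2 N and value of joint clip_b below 0.1 rad) or (horizontal distance between bare_flask and cup_b_floor below 0.015 m and horizontal distance between foil_flask and cup_a_floor below 0.015 m and value of joint clip_b above 0.94 rad and velocity of joint clip_b between -0.05 and 0.05 rad/s and contact force between the fingers and clip_b above 2 N and value of joint clip_a below 0.1 rad)) and angle between each of bare_flask, foil_flask's own z axis and vertical below 0.2 rad); the arm keeps its last pose, push and grip.
It fails at once if the clip over the foil-wrapped flask is swung more than 0.3 rad ((horizontal distance between foil_flask and cup_a_floor below 0.03 m and value of joint clip_a above 0.3 rad) or (horizontal distance between foil_flask and cup_b_floor below 0.03 m and value of joint clip_b above 0.3 rad)).
It fails at once if a flask is tipped by more than 0.5 rad (angle between any of bare_flask, foil_flask's own z axis and vertical above 0.5 rad).
It fails at once if the gas burner is moved more than 30 mm (distance of burner from where it was at the start of the episode above 0.03 m).
It fails at once if the tip box is moved more than 30 mm (distance of tips from where it was at the start of the episode above 0.03 m).
It also fails if it takes over 58 s, if anything falls off the work surface, if the arm or the gripper's body presses on something with over 40 N, if the wrist force passes 120 N, or if a joint passes its speed limit or range.

## Working session

There is one attempt and no reset: what is moved stays moved. The work goes in short steps, Python scripts to look and compute and a tool call to move; the robot and the scene stay as the last step left them, time stands still between calls to the robot, and variables do not carry over. Pictures are saved under pics/ and viewed, at most 10 in all, crops included, and the job is handed in when it is done.

Besides the shell and the picture viewer there is one more tool, called after ">>>" as name(argument=value, ...) on one line, values as JSON. servo_tool: Moves the arm, as the interface text tells. Its arguments: {"type":"object","properties":{"deltas":{"type":"array","items":{"type":"array"}},"fingers":{"type":"number"},"squeeze":{"type":"number"}},"required":["deltas"]}

```bash
mkdir -p pics; python3 - <<'E'
from workcell import env, optics, models
import cv2
for c in ("scene","top"):
    im=optics.snapshot(c); cv2.imwrite(f"pics/{c}0.png",im[:,:,::-1])
    k=optics.get_calibration(c); print(c,k)
    for t in ("tray_handle","incubator","burner","tips","bare_flask"):
        print(t,[(d["p"],d["at"]) for d in models.pinpoint(c,t)[:2]])
s=env.get_state();print(s["time"],s["tcp_pos"],s["orientation"],s["width"])
E
```

```text
scene {'camera_matrix': array([[606.13041605,   0.        , 308.20857373],
       [  0.        , 606.13041605, 246.78047006],
       [  0.        ,   0.        ,   1.        ]]), 'xyz': array([1.08792594, 1.13714757, 0.80126402]), 'orientation': array([ 0.18067517,  0.84846455, -0.48392586, -0.11523954])}
tray_handle []
incubator []
burner [(0.78, [0.6632, -0.2041, -0.0006])]
tips [(0.96, [0.5022, -0.2041, -0.0023])]
bare_flask [(0.39, [0.5033, -0.2036, -0.0028])]
top {'camera_matrix': array([[532.39578158,   0.        , 324.07254406],
       [  0.        , 532.39578158, 239.74403077],
       [  0.        ,   0.        ,   1.        ]]), 'xyz': array([-0.12668006,  0.13946994,  1.00495497]), 'orientation': array([-0.63517622,  0.69952192, -0.23797922,  0.22491363])}
tray_handle [(0.73, [0.5893, 0.0992, 0.1719])]
incubator []
burner [(0.69, [0.6634, -0.2039, 0.0021])]
tips []
bare_flask []
0.6 [ 0.14899516 -0.50342733  0.24972623] [9.89666296e-01 1.43389758e-01 8.72129668e-06 1.09174788e-05] 1.0001674142024621
```

```bash
python3 -c "
import cv2,numpy as np
a=np.hstack([cv2.imread('pics/scene0.png'),cv2.imread('pics/top0.png')]);cv2.imwrite('pics/both.png',cv2.resize(a,(800,300)))"
```

```text
(no output)
```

View pics/both.png

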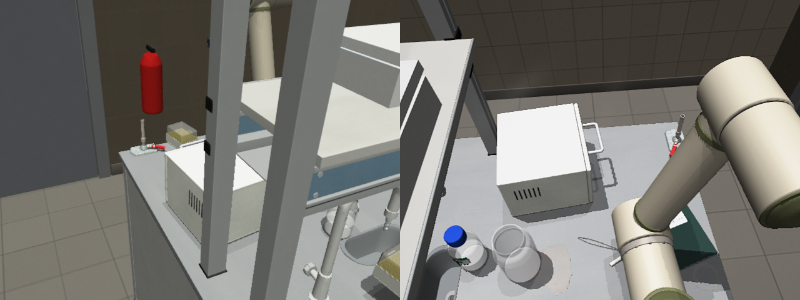

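The scene view shows the back of the incubator, and the top view shows the box with its handle on the right side, facing world -y. The handle is at about (595,137) in half-scale pixels. Next I'll measure the yaw.

```bash
cat > h.py <<'E'
import numpy as np
from scipy.spatial.transform import Rotation as R
from workcell import optics
def ray(c,px,z):
    k=optics.get_calibration(c);d=R.from_quat(k["orientation"]).apply(np.linalg.inv(k["camera_matrix"])@[*px,1])
    return k["xyz"]+d*(z-k["xyz"][2])/d[2]
def proj(c,p):
    k=optics.get_calibration(c);q=k["camera_matrix"]@R.from_quat(k["orientation"]).inv().apply(np.array(p)-k["xyz"]);return q[:2]/q[2]
E
python3 - <<'E'
import cv2
a=cv2.imread('pics/top0.png')[140:360,140:360];cv2.imwrite('pics/c1.png',cv2.resize(a,(600,600),interpolation=cv2.INTER_CUBIC))
from h import *
print(proj("top",[.5893,.0992,.1719]))
E
```

```text
[316.58723248 216.74399403]
```

View pics/c1.png

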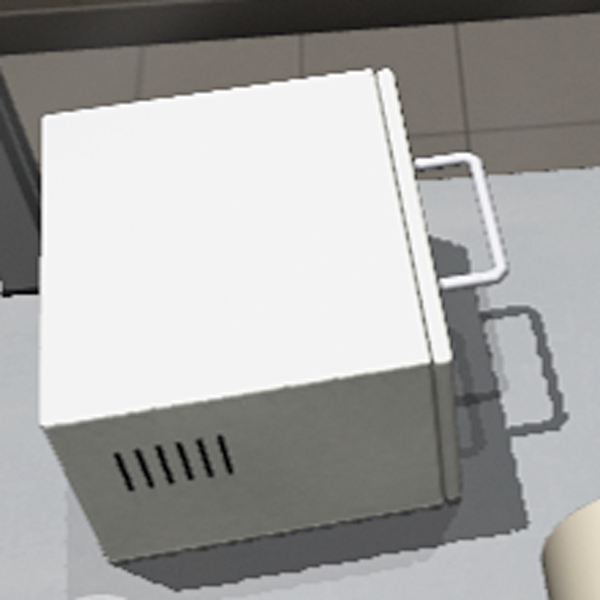

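The box's top corners are at about (40,116), (372,72), (430,362) and (40,425). The bar runs from (476,160) to (500,272) in the crop.

```bash
python3 - <<'E'
from h import *
f=lambda x,y,z:ray("top",(140+x/2.727,140+y/2.727),z)
for n,x,y,z in [("h1",477,160,.174),("h2",501,272,.174),("A",40,116,.202),("B",373,72,.202),("C",430,362,.202),("D",40,425,.202),("p1",392,70,.2),("p2",450,362,.2)]: print(n,f(x,y,z).round(4))
h1,h2=f(477,160,.174),f(501,272,.174);d=h1-h2;print(np.linalg.norm(d),np.degrees(np.arctan2(d[1],d[0])))
for a,b in((70,392),):
    d=f(392,70,.2)-f(450,362,.2);print(np.linalg.norm(d),np.degrees(np.arctan2(d[1],d[0])))
d=f(373,72,.202)-f(430,362,.202);print(np.degrees(np.arctan2(d[1],d[0])))
d=f(40,116,.202)-f(373,72,.202);print(np.degrees(np.arctan2(d[1],d[0])))
from workcell import env
s=env.get_state();print(R.from_quat(s["orientation"]).as_matrix().round(3))
E
```

```text
h1 [0.6381 0.0986 0.174 ]
h2 [0.526  0.0902 0.174 ]
A [0.6932 0.4325 0.202 ]
B [0.7148 0.1742 0.202 ]
C [0.4322 0.1464 0.202 ]
D [0.408  0.4031 0.202 ]
p1 [0.7176 0.1592 0.2   ]
p2 [0.4323 0.133  0.2   ]
0.11236272447918161 4.289246999324745
0.28653137265909767 5.241081025284488
5.619040631082647
94.79037632832508
[[ 0.959  0.284  0.   ]
 [ 0.284 -0.959 -0.   ]
 [ 0.     0.    -1.   ]]
```

>>> servo_tool(deltas=[[[24, 33, 3], -0.03], [[48, 66, 6], -0.06], [[72, 99, 9], -0.09], [[96, 132, 12], -0.12], [[120, 165, 15], -0.15], [[144, 198, 18], -0.18], [[168, 231, 20], -0.2], [[192, 264, 20], -0.2]], fingers=0.2)

```text
time: 1.27
tcp_pos: [0.3418, -0.2377, 0.2703]
orientation: [0.999, 0.043, 0.0, 0.001]
wrist_force: [1.4, -1.3, -0.7]
width: 0.423
finger_force: 0.0
```

>>> servo_tool(deltas=[[[24, 33, 0], 0], [[48, 66, 0], 0], [[72, 99, 0], 0], [[96, 132, 0], 0], [[120, 165, 0], 0], [[144, 198, 0], 0], [[168, 231, 0], 0], [[192, 264, 0], 0]])

```text
time: 1.93
tcp_pos: [0.5338, 0.0267, 0.2698]
orientation: [0.999, 0.044, 0.0, 0.0]
wrist_force: [0.1, -0.9, 0.7]
width: 0.404
finger_force: 0.0
```

>>> servo_tool(deltas=[[[24, 33, 0], 0], [[49, 70, 0], 0], [[49, 70, 0], 0], [[49, 70, 0], 0], [[49, 70, 0], 0], [[49, 70, 0], 0], [[49, 70, 0], 0], [[49, 70, 0], 0]])

```text
time: 2.6
tcp_pos: [0.5818, 0.0936, 0.2702]
orientation: [0.999, 0.043, 0.0, 0.0]
wrist_force: [0.5, 0.0, 0.4]
width: 0.401
finger_force: 0.0
```

```bash
python3 - <<'E'
from h import *
from workcell import env, models
import cv2
im=optics.snapshot("top");cv2.imwrite("pics/top1.png",im[:,:,::-1])
s=env.get_state();print(s["time"],s["tcp_pos"],R.from_quat(s["orientation"]).as_matrix()[:,1],s["width"],s["q"])
for c in("top","scene"):
    if c=="scene": optics.snapshot(c)
    print([(d["p"],d["at"]) for d in models.pinpoint(c,"tray_handle")[:2]])
E
```

```text
2.65 [0.58180294 0.09374258 0.27010875] [ 8.64228884e-02 -9.96258540e-01  7.01848666e-05] 0.4002788666103169 [-3.88974206e-02  4.44220075e-01  1.25765541e+00 -1.44686786e-05
  1.43926989e+00  1.44536995e+00]
[]
[(0.78, [0.5848, 0.0965, 0.171])]
```

View pics/top1.png

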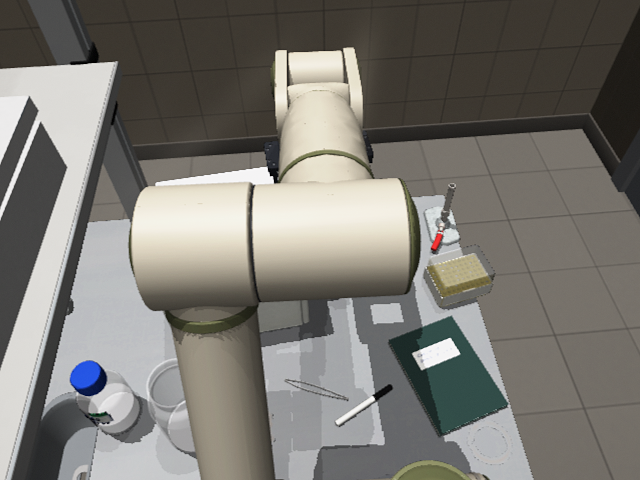

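The top view is blocked by the arm, with the burner at (440,220) and the tip box at (460,280) both clear. The scene camera puts the handle at (0.585, 0.0965), so I'll descend onto the bar.

>>> servo_tool(deltas=[[[1, 3, -20], 0], [[2, 3, -40], 0], [[2, 3, -60], 0], [[2, 3, -80], 0], [[2, 3, -95], 0], [[2, 3, -104], 0], [[2, 3, -104], 0], [[2, 3, -104], 0]])

```text
time: 3.47
tcp_pos: [0.5842, 0.0975, 0.1662]
orientation: [0.999, 0.044, 0.0, 0.0]
wrist_force: [0.8, -0.4, 0.8]
width: 0.397
finger_force: 0.0
```

>>> servo_tool(deltas=[[[0, 0, 0], 0], [[0, 0, 0], 0], [[0, 0, 0], 0], [[0, 0, 0], 0], [[0, 0, 0], 0], [[0, 0, 0], 0], [[0, 0, 0], 0], [[0, 0, 0], 0]], fingers=1, squeeze=25)

```text
time: 4.13
tcp_pos: [0.5844, 0.0958, 0.1663]
orientation: [0.999, 0.044, 0.0, 0.002]
wrist_force: [-0.3, -9.0, 2.2]
width: 0.099
finger_force: 25.0
```

>>> servo_tool(deltas=[[[0, -2, 0], 0], [[0, -6, 0], 0], [[1, -12, 0], 0], [[2, -20, 0], 0], [[3, -29, 0], 0], [[3, -38, 0], 0], [[4, -47, 0], 0], [[5, -56, 0], 0]])

```text
time: 4.8
tcp_pos: [0.5898, 0.0405, 0.1663]
orientation: [0.999, 0.044, 0.001, 0.0]
wrist_force: [4.6, 3.1, 3.3]
width: 0.098
finger_force: 25.0
```

>>> servo_tool(deltas=[[[1, -9, 0], 0], [[2, -18, 0], 0], [[2, -27, 0], 0], [[3, -36, 0], 0], [[4, -45, 0], 0], [[5, -54, 0], 0], [[6, -63, 0], 0], [[6, -72, 0], 0]])

```text
time: 5.47
tcp_pos: [0.5967, -0.0314, 0.1664]
orientation: [0.999, 0.044, 0.003, 0.0]
wrist_force: [16.3, 4.6, -0.3]
width: 0.1
finger_force: 25.0
```

>>> servo_tool(deltas=[[[1, -9, 0], 0], [[2, -18, 0], 0], [[2, -27, 0], 0], [[3, -36, 0], 0], [[4, -44, 0], 0], [[5, -51, 0], 0], [[5, -57, 0], 0], [[5, -62, 0], 0]])

```text
time: 6.13
tcp_pos: [0.6027, -0.0933, 0.1664]
orientation: [0.999, 0.044, 0.004, 0.0]
wrist_force: [21.6, 4.1, -1.9]
width: 0.102
finger_force: 25.0
```

>>> servo_tool(deltas=[[[2, -3, 0], 0], [[3, -6, 0], 0], [[3, -9, 0], 0], [[4, -12, 0], 0], [[4, -14, 0], 0], [[4, -14, 0], 0], [[4, -14, 0], 0], [[4, -14, 0], 0]])

```text
time: 6.8
tcp_pos: [0.604, -0.1036, 0.1662]
orientation: [0.999, 0.044, 0.0, -0.003]
wrist_force: [2.0, 18.4, 8.7]
width: 0.099
finger_force: 25.1
```

The tray is at its stop: it moved 200 mm and the force is rising. I'll release, lift and retreat to look.

>>> servo_tool(deltas=[[[0, 2, 0], 0], [[0, 3, 0], 0], [[0, 3, 0], 0], [[0, 3, 0], 0], [[0, 3, 0], 0], [[0, 3, 0], 0], [[0, 3, 0], 0], [[0, 3, 0], 0]], fingers=0.2)

```text
time: 7.47
tcp_pos: [0.6039, -0.1036, 0.1657]
orientation: [0.999, 0.044, -0.0, 0.0]
wrist_force: [-0.3, 1.2, -0.2]
width: 0.401
finger_force: 0.0
```

>>> servo_tool(deltas=[[[0, 0, 8], 0], [[0, 0, 22], 0], [[0, 0, 46], 0], [[0, 0, 75], 0], [[0, 0, 105], 0], [[0, 0, 135], 0], [[0, -30, 150], 0], [[0, -60, 150], 0]])

```text
time: 8.13
tcp_pos: [0.6047, -0.1633, 0.3212]
orientation: [0.999, 0.045, 0.004, 0.002]
wrist_force: [0.5, 0.1, 0.6]
width: 0.405
finger_force: 0.0
```

>>> servo_tool(deltas=[[[-20, -30, 0], 0], [[-40, -60, 0], 0], [[-60, -90, 0], 0], [[-80, -120, 0], 0], [[-100, -150, 0], 0], [[-120, -180, 0], 0], [[-140, -210, 0], 0], [[-140, -210, 0], 0]])

```text
time: 8.8
tcp_pos: [0.4607, -0.3779, 0.316]
orientation: [0.999, 0.041, -0.001, 0.001]
wrist_force: [0.4, -0.9, 0.6]
width: 0.4
finger_force: 0.0
```

```bash
python3 - <<'E'
from h import *
from workcell import env, models
import cv2
ims=[]
for c in("top","scene"):
    im=optics.snapshot(c)[:,:,::-1];ims.append(im);cv2.imwrite(f"pics/{c}2.png",im)
    for t in("clip_a_peg","clip_b_peg","clip_a_hinge","cup_a_floor","cup_b_floor","bare_flask","foil_flask","tray_handle"):
        print(c,t,[(d["p"],d["at"]) for d in models.pinpoint(c,t)[:2]])
s=env.get_state();print(s["time"],s["tcp_pos"],s["wrist_force"])
cv2.imwrite("pics/both2.png",cv2.resize(np.vstack([ims[0][100:400,120:520],ims[1][150:450,150:550]]),None,fx=1,fy=1))
E
```

```text
top clip_a_peg [(0.57, [0.4936, 0.0686, 0.1651])]
top clip_b_peg [(0.63, [0.6794, 0.0875, 0.1654]), (0.49, [0.6078, 0.0803, 0.1668])]
top clip_a_hinge [(0.45, [0.5664, 0.0771, 0.1634])]
top cup_a_floor []
top cup_b_floor [(0.69, [0.6716, 0.09, 0.0224])]
top bare_flask []
top foil_flask [(0.8, [0.6749, 0.0921, 0.0145]), (0.25, [0.5652, 0.0738, 0.1658])]
top tray_handle []
scene clip_a_peg []
scene clip_b_peg [(0.6, [0.6793, 0.0925, 0.1655])]
scene clip_a_hinge [(0.18, [0.6051, -0.1058, 0.1681])]
scene cup_a_floor [(0.38, [0.6066, -0.1072, 0.169])]
scene cup_b_floor [(0.95, [0.6784, 0.0938, 0.0204])]
scene bare_flask []
scene foil_flask [(0.68, [0.6771, 0.0883, 0.0244])]
scene tray_handle [(0.91, [0.603, -0.1043, 0.1713])]
9.7 [ 0.46400215 -0.37340769  0.31571041] [ 0.26965668 -0.34172285  0.25071147]
```

View pics/both2.png

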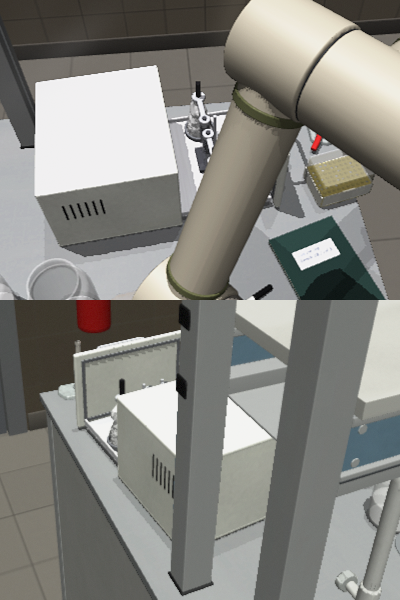

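Peg b and its flask show at (197,90-130) in the top crop, but the arm covers cup a. I'll move it aside and look again.

>>> servo_tool(deltas=[[[-39, -10, 0], 0], [[-78, -20, 0], 0], [[-117, -30, 0], 0], [[-156, -40, 0], 0], [[-195, -50, 0], 0], [[-234, -60, 0], 0], [[-273, -80, 0], 0], [[-300, -100, 0], 0]])

```text
time: 10.37
tcp_pos: [0.1615, -0.4735, 0.3163]
orientation: [0.999, 0.044, -0.0, 0.0]
wrist_force: [0.9, -0.6, 1.0]
width: 0.399
finger_force: 0.0
```

```bash
python3 - <<'E'
from h import *
from workcell import env, models
import cv2
im=optics.snapshot("top")[:,:,::-1]
for t in("clip_a_peg","clip_b_peg","clip_a_hinge","clip_b_hinge","cup_a_floor","cup_b_floor","bare_flask","foil_flask","tray_handle"):
    print(t,[(d["p"],d["at"]) for d in models.pinpoint("top",t)[:2]])
s=env.get_state();print(s["time"],s["tcp_pos"])
cv2.imwrite("pics/c3.png",cv2.resize(im[140:320,260:440],(600,600),interpolation=cv2.INTER_CUBIC))
E
```

```text
clip_a_peg [(0.96, [0.4955, 0.0715, 0.1691])]
clip_b_peg [(0.64, [0.6782, 0.0879, 0.162])]
clip_a_hinge [(0.61, [0.5679, 0.0795, 0.1645])]
clip_b_hinge [(0.81, [0.608, 0.0783, 0.1642]), (0.68, [0.502, -0.2014, -0.0021])]
cup_a_floor [(0.65, [0.5002, 0.0752, 0.0223])]
cup_b_floor [(0.65, [0.6713, 0.0896, 0.0208])]
bare_flask [(0.66, [0.4976, 0.0721, 0.0221])]
foil_flask [(0.61, [0.6749, 0.0934, 0.021])]
tray_handle [(0.57, [0.6067, -0.1012, 0.1724])]
10.8667 [ 0.16486421 -0.47301122  0.31582376]
```

View pics/c3.png

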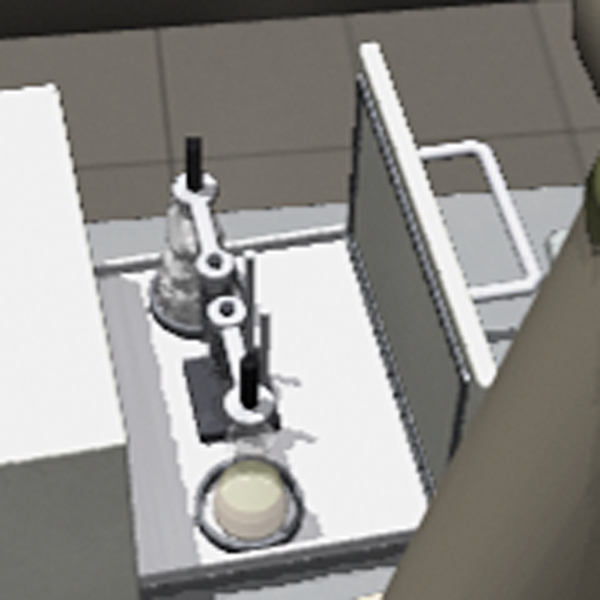

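The amber-broth bare flask stands in cup a at crop (250,505), and the foil one is in cup b, so clip a is the one to swing. Peg a runs from its base at (248,402) to its top at (250,352).

```bash
python3 - <<'E'
from h import *
f=lambda x,y,z:ray("top",(260+x/3.333,140+y/3.333),z).round(4)
print(f(248,402,.142),f(250,353,.184),f(226,309,.145),f(215,262,.145))
E
```

```text
[0.4961 0.0719 0.142 ] [0.5007 0.0704 0.184 ] [0.5665 0.0783 0.145 ] [0.6055 0.0816 0.145 ]
```

>>> servo_tool(deltas=[[[19, 33, 0], 0], [[38, 66, 0], 0], [[57, 99, 0], 0], [[76, 132, 0], 0], [[95, 165, 0], 0], [[114, 198, 0], 0], [[133, 231, 0], 0], [[152, 264, 0], 0]])

```text
time: 11.53
tcp_pos: [0.3166, -0.2073, 0.316]
orientation: [0.999, 0.044, 0.0, 0.0]
wrist_force: [-0.9, -0.1, -0.2]
width: 0.399
finger_force: 0.0
```

>>> servo_tool(deltas=[[[21, 33, -5], 0], [[42, 66, -10], 0], [[63, 99, -15], 0], [[84, 132, -20], 0], [[105, 165, -25], 0], [[126, 198, -30], 0], [[147, 231, -40], 0], [[168, 264, -45], 0]])

```text
time: 12.2
tcp_pos: [0.4844, 0.0573, 0.27]
orientation: [0.999, 0.045, -0.0, -0.0]
wrist_force: [0.5, -0.9, -0.6]
width: 0.398
finger_force: 0.0
```

>>> servo_tool(deltas=[[[7, 8, 0], 0], [[13, 14, 0], 0], [[13, 14, -15], 0], [[13, 14, -35], 0], [[13, 14, -55], 0], [[13, 14, -55], 0], [[13, 14, -55], 0], [[13, 14, -55], 0]])

```text
time: 12.87
tcp_pos: [0.4975, 0.0681, 0.2172]
orientation: [0.999, 0.044, 0.001, 0.0]
wrist_force: [-0.2, 0.7, 0.6]
width: 0.402
finger_force: 0.0
```

```bash
python3 - <<'E'
from h import *
from workcell import env, models
import cv2
ims=[optics.snapshot(c)[:,:,::-1] for c in("top","scene")]
for c in("top","scene"):
  for t in("clip_a_peg",): print(c,[(d["p"],d["at"]) for d in models.pinpoint(c,t)[:2]])
s=env.get_state();print(s["time"],s["tcp_pos"],s["wrist_force"]);print(proj("top",[.497,.072,.165]),proj("scene",[.497,.072,.165]))
u,v=proj("top",[.497,.072,.165]).astype(int);a=ims[0][v-70:v+70,u-90:u+90]
u,v=proj("scene",[.497,.072,.165]).astype(int);b=ims[1][v-70:v+70,u-90:u+90]
cv2.imwrite("pics/c4.png",cv2.resize(np.hstack([a,b]),None,fx=2.2,fy=2.2))
E
```

```text
top []
scene []
13.0667 [0.49732968 0.06844652 0.2166881 ] [ 0.41356675 -0.60545318 -0.76651963]
[334.34359125 253.36138786] [342.75711659 218.91775121]
```

View pics/c4.png

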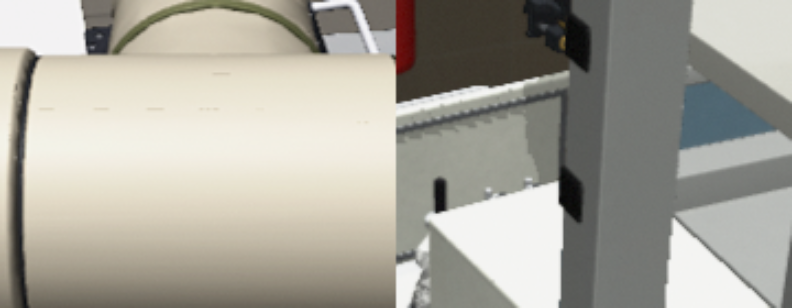

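Both cameras are blocked here (the arm in the top view, the post in the scene view). The estimates agree within the finger opening, so I'll descend and watch the force.

>>> servo_tool(deltas=[[[0, 3, -8], 0], [[0, 3, -16], 0], [[0, 3, -24], 0], [[0, 3, -32], 0], [[0, 3, -40], 0], [[0, 3, -47], 0], [[0, 3, -53], 0], [[0, 3, -53], 0]])

```text
time: 13.73
tcp_pos: [0.4965, 0.0716, 0.1614]
orientation: [0.999, 0.044, -0.001, -0.0]
wrist_force: [-0.3, -0.2, 0.4]
width: 0.403
finger_force: 0.0
```

>>> servo_tool(deltas=[[[0, 0, 0], 0], [[0, 0, 0], 0], [[0, 0, 0], 0], [[0, 0, 0], 0], [[0, 0, 0], 0], [[0, 0, 0], 0], [[0, 0, 0], 0], [[0, 0, 0], 0]], fingers=1, squeeze=20)

```text
time: 14.4
tcp_pos: [0.4971, 0.0718, 0.163]
orientation: [0.999, 0.044, 0.0, -0.0]
wrist_force: [-0.7, 4.3, 3.4]
width: 0.126
finger_force: 20.0
```

>>> servo_tool(deltas=[[[0.5, -4, 0], 0.06], [[1.4, -8.6, 0], 0.125], [[2.5, -13, 0], 0.19], [[3.8, -17, 0], 0.25], [[5.5, -21, 0], 0.31], [[7.3, -25, 0], 0.375], [[9.5, -29, 0], 0.44], [[11.7, -32.6, 0], 0.5]])

```text
time: 15.07
tcp_pos: [0.5089, 0.0394, 0.163]
orientation: [0.957, 0.291, 0.001, -0.0]
wrist_force: [1.5, 7.8, 2.6]
width: 0.122
finger_force: 20.0
```

>>> servo_tool(deltas=[[[2.6, -3.5, 0], 0.06], [[5.4, -6.9, 0], 0.125], [[8.4, -10, 0], 0.19], [[11.6, -13.1, 0], 0.25], [[15, -16, 0], 0.31], [[18.5, -18.5, 0], 0.375], [[22, -21, 0], 0.44], [[26, -23, 0], 0.5]])

```text
time: 15.73
tcp_pos: [0.5344, 0.0169, 0.1629]
orientation: [0.855, 0.519, 0.0, -0.001]
wrist_force: [-4.6, 8.8, 5.7]
width: 0.126
finger_force: 20.0
```

>>> servo_tool(deltas=[[[1, -0.5, 0], 0], [[2, -1, 0], 0], [[3, -1.5, 0], 0], [[3, -1.5, 0], 0], [[3, -1.5, 0], 0], [[3, -1.5, 0], 0], [[3, -1.5, 0], 0], [[3, -1.5, 0], 0]])

```text
time: 16.4
tcp_pos: [0.5351, 0.0166, 0.1627]
orientation: [0.855, 0.518, -0.002, -0.004]
wrist_force: [-16.2, 13.6, 12.5]
width: 0.125
finger_force: 20.0
```

```bash
python3 - <<'E'
from h import *
from workcell import env
s=env.get_state();p=s["tcp_pos"];f=s["wrist_force"]
v=p[:2]-[.5667,.0785];print(s["time"],p,f,np.hypot(*v),np.arctan2(v[1],v[0])+2*np.pi-np.radians(185.5),s["width"],s["finger_force"])
t=np.array([-v[1],v[0]])/np.hypot(*v);print("tangential",f[:2]@t,"radial",f[:2]@v/np.hypot(*v))
E
```

```text
16.4 [0.53507694 0.01656309 0.16269533] [-16.18121471  13.64672681  12.49834427] 0.06954278741685244 1.0027362791606214 0.12499343111336644 19.998336592689157
tangential -20.61703066306768 radial -4.796134777554735
```

The clip is at its end stop: 1.003 rad on the 70 mm radius, with a 20 N tangential push. I'll do a quick check of the rest before handing in.

```bash
python3 - <<'E'
from h import *
from workcell import env, models
for c in("top","scene"):
    optics.snapshot(c)
    for t in("tray_handle","foil_flask","clip_b_peg","bare_flask"): print(c,t,[(d["p"],d["at"]) for d in models.pinpoint(c,t)[:1]])
s=env.get_state();print(s["time"],s["tcp_pos"],s["wrist_force"],s["finger_force"])
E
```

```text
top tray_handle []
top foil_flask []
top clip_b_peg []
top bare_flask [(0.57, [0.4994, 0.0731, 0.0228])]
scene tray_handle [(0.94, [0.6037, -0.1062, 0.1725])]
scene foil_flask [(0.66, [0.6792, 0.0889, 0.0262])]
scene clip_b_peg [(0.57, [0.6739, 0.0911, 0.1653])]
scene bare_flask []
16.9 [0.53507653 0.01655745 0.16268748] [-14.69834879  13.10626054  12.8107134 ] 19.99836064875126
```

```bash
python3 -c "
from workcell import workorder
print(workorder.sign_off())"
```

```text
the job is handed in; nothing more can be done
None
```

The job is handed in (no verdict came back): the tray is out at its stop, the gripper holds clip a (over the bare flask) at its end stop, and my last look showed clip b and both flasks still in place.

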